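Make up two wooden toy gift sets

ROBOT

A 7-joint arm with a two-finger parallel gripper is mounted at the origin on the work surface. World frame = base frame: x ahead of the robot, y to its left, z up, the work surface at z = 0. Lengths are in m, angles in rad, forces in N, time in s.
With the tool pointing down it reaches from about 0.425 to 1.025 m from the base axis. Payload 3.6 kg.
Tool frame: the origin (TCP) lies where the fingers leave the gripper's body, on its centre line; the fingertips stand 73 mm ahead of it and the grasp point (between the pads) lies 54 mm ahead of it; z points along the fingers, y is the line along which they close (so a half turn about z gives the same grasp; the last joint's range is limited). The gripper opens to 85 mm and grips with 20 to 120 N. Pads are 22 mm wide; open, the fingers measure 114 mm over their backs; the gripper's body (76 mm by 85 mm) begins 54 mm behind the grasp point. The pads swing forward as they close: fully open they stand 13 mm farther back than shut.
Start: joints at [-1.438, 0.591, 0.048, 1.609, -0.033, 0.943, -0.034], TCP at [0.162, 0.707, 0.304] pointing down, gripper open.
Joint ranges: [-2.69, 2.69], [-0.47, 2.24], [-1.27, 1.36], [0.19, 2.51], [-1.53, 4.68], [0.08, 2.07], [-3.09, 3.09]. Speed limits (rad/s): [2.57, 2.57, 3.14, 3.14, 3.14, 3.14, 3.14].

INTERFACE

Orientations are given as a unit quaternion [x, y, z, w].
In Python, from bench import arm, snapshot gives the robot as it stands.
- The arm moves only by the tool step_arm, never from a script. Its argument "steps" is a list of rows, each an object with "jaw": the finger opening in m, from 0 to 0.0854; "slide": the shift along the tool's x, y, z in m, a list of three; "twist": the turn, a rotation vector about the tool's x, y, z in rad, a list of three. In form: [{"jaw": jaw, "slide": [tx, ty, tz], "twist": [wx, wy, wz]}, ...]. A call has 1 to 10 rows; each row is the pose to reach, as a shift and turn from the pose commanded when the call began, along the tool's axes at that moment; what a row does not reach only later rows make up. A row lasts 1/8 s, in which the tool goes at most 62.5 mm and 10.7 degrees, less where a joint would pass 70% of its speed; a pose out of reach is approached as far as the arm can. A call with a gripper value outside its range is refused whole. The fingers move at their own pace and stop on an object; the grip force is fixed at half the most. Time passes only in rows, so rows that repeat a pose let the fingers close. It gives the time, the measured TCP pose, the force, the opening and the grip force at its end, in the units of the state.
- arm.sense(): the state, without advancing time (a new reading comes with each control period).
- snapshot(name): name is "side" or "top"; returns a dict with "image" (480x640x3 uint8, red, green, blue), "intrinsics" (3x3 intrinsics, pixels), "k1" (the pictures are not rectified: a ray, as slopes to the right and down, at radius r is drawn at 1 + k1 r^2 times it, then the intrinsics apply), "rvec" (rotation vector, rad) and "tvec" (3), from world to camera coordinates, as OpenCV has them. Camera axes: x right, y down, z forward; pixel columns grow to the right and rows downward; lengths in m; the calibration is good to about 2 mm. A picture is of the moment at which its call begins. There is no depth.
- arm.close_job(): hands the job in; it is judged then, once.
The state is a dict: "time": time; "joint_pos": joint angles; "joint_velocities": joint speeds; "joint_torque": joint torques, N m; "eef_pos": TCP position; "ee_rot": TCP orientation; "force": force on the tool from outside, world axes, zero at the start; "moment": the same for the moment, N m; "opening": opening from 0.0 (shut) to 1.0 (fully open); "grip_force": force on a finger pad.
Only numpy, scipy, OpenCV 4.12 (cv2) and the standard library are available. Lean on these libraries where they do the work, as an engineer would, in place of code of your own. Each camera call takes 0.05 s, during which the arm holds its last target. There are 200 camera calls.

TASK

Make up two gift sets on the shop table. The red tray gets the house on the pale yellow lining, the green tree on the green lining and the red car on the dark grey lining; the blue tray gets the orange tree on its green lining and the blue car on its dark grey lining. Set each toy down gently (do not drop it) so that it stands upright and flat on its lining, clear of the walls' tops, and leave the yellow car, the tin and the card game box where they are.

Things in the scene. Friction and masses are not known exactly. Their poses are not given: they have to be found in the camera images.
- red_tray: Red open gift tray, three compartments, 244 mm along y. Fixed. 108 mm along x, 14 mm high; walls 4 mm thick; lined floor 4 mm above the table. Compartments side by side along y, each 76 mm (y) by 100 mm (x) inside. Origin: centre of the underside, z up. Compartment centres: dark grey lining at y = -80 mm, pale yellow at y = 0, green at y = +80 mm.
- blue_tray: Blue open gift tray, two compartments, 164 mm along y. Fixed. 108 mm along x, 14 mm high; walls 4 mm thick; lined floor 4 mm above the table. Compartments side by side along y, each 76 mm (y) by 100 mm (x) inside. Origin: centre of the underside, z up. Compartment centres: green lining at y = -40 mm, dark grey at y = +40 mm.
- red_car: Red wooden toy car, 70 mm long (its x, bonnet at +x), 36 mm wide (its y), 46 mm high, flat upright sides to grip: body from 6 to 28 mm up, above it a cabin as wide and 38 mm long, centred at x = -4 mm. Fixed wheels at x = +-22 mm stick out 0.5 mm below 18 mm. About 90 g. Origin: centre of the underside, z up. Loose, upright on the table at the start.
- blue_car: Blue wooden toy car, 70 mm long (its x, bonnet at +x), 36 mm wide (its y), 46 mm high, flat upright sides to grip: body from 6 to 28 mm up, above it a cabin as wide and 38 mm long, centred at x = -4 mm. Fixed wheels at x = +-22 mm stick out 0.5 mm below 18 mm. About 90 g. Origin: centre of the underside, z up. Loose, upright on the table at the start.
- yellow_car: Yellow wooden toy car, 70 mm long (its x, bonnet at +x), 36 mm wide (its y), 46 mm high, flat upright sides to grip: body from 6 to 28 mm up, above it a cabin as wide and 38 mm long, centred at x = -4 mm. Fixed wheels at x = +-22 mm stick out 0.5 mm below 18 mm. About 90 g. Origin: centre of the underside, z up. Stays where it is.
- green_tree: Green wooden toy tree: round base 44 mm across and 6 mm thick, thin trunk, round crown 36 mm across with upright sides from 29 to 58 mm up (grip there) and a domed top at 70 mm. About 60 g. Origin: centre of the underside, z up. Loose, upright on the table at the start.
- orange_tree: Orange wooden toy tree: round base 44 mm across and 6 mm thick, thin trunk, round crown 36 mm across with upright sides from 29 to 58 mm up (grip there) and a domed top at 70 mm. About 60 g. Origin: centre of the underside, z up. Loose, upright on the table at the start.
- house: Wooden toy house, pale walls 46 by 46 mm and 36 mm high, with a terracotta gable roof whose ridge runs along its y and rises to 61 mm; the eaves overhang the walls slightly at +x and -x, while the gable ends at +y and -y are flat, 46 mm apart: grip there. About 100 g. Origin: centre of the underside, z up. Loose, upright on the table at the start.
- tin: Closed round tin, silver with a blue band and a white lid, 58 mm across, 70 mm high. Origin: centre of the underside. Stays where it is.
- card_game: Purple card game box with a pale label, lying flat, 64 (x) by 92 (y) by 22 mm. Origin: centre of the underside. Stays where it is.
Mind the look-alikes: they are no part of the job. Leave any purple look-alike of the red_car alone.

How it is judged:
At the end, for the whole second after the job is handed in: Every toy stands on its own lining in its own tray: origin within 34 mm (tray x) and 22 mm (tray y) of the compartment centre, at most 3 mm above the 4 mm lining, tilted under 0.1 rad, at rest and released. Yellow car, tin and card game box within 20 mm of their starts (x of red_car in the frame of red_tray between -0.034 and 0.034 m and y of red_car in the frame of red_tray between -0.102 and -0.058 m and z of red_car in the frame of red_tray between 0 and 0.007 m and angle between each of red_car, house, green_tree, orange_tree, blue_car's own z axis and vertical below 0.1 rad and linear speed of each of red_car, house, green_tree, orange_tree, blue_car below 0.02 m/s and contact force between the fingers and red_car below 0.05 N and x of house in the frame of red_tray between -0.034 and 0.034 m and y of house in the frame of red_tray between -0.022 and 0.022 m and z of house in the frame of red_tray between 0 and 0.007 m and contact force between the fingers and house below 0.05 N and x of green_tree in the frame of red_tray between -0.034 and 0.034 m and y of green_tree in the frame of red_tray between 0.058 and 0.102 m and z of green_tree in the frame of red_tray between 0 and 0.007 m and contact force between the fingers and green_tree below 0.05 N and x of orange_tree in the frame of blue_tray between -0.034 and 0.034 m and y of orange_tree in the frame of blue_tray between -0.062 and -0.018 m and z of orange_tree in the frame of blue_tray between 0 and 0.007 m and contact force between the fingers and orange_tree below 0.05 N and x of blue_car in the frame of blue_tray between -0.034 and 0.034 m and y of blue_car in the frame of blue_tray between 0.018 and 0.062 m and z of blue_car in the frame of blue_tray between 0 and 0.007 m and contact force between the fingers and blue_car below 0.05 N and distance of each of yellow_car, tin, card_game from where it was at the start of the episode below 0.02 m); the robot touches nothing.
It fails at once if a toy of the sets is dropped or flung (faster than 0.9 m/s with no finger on it: a fall of about 40 mm) ((linear speed of red_car above 0.9 m/s and contact force between the fingers and red_car below 0.01 N) or (linear speed of house above 0.9 m/s and contact force between the fingers and house below 0.01 N) or (linear speed of green_tree above 0.9 m/s and contact force between the fingers and green_tree below 0.01 N) or (linear speed of orange_tree above 0.9 m/s and contact force between the fingers and orange_tree below 0.01 N) or (linear speed of blue_car above 0.9 m/s and contact force between the fingers and blue_car below 0.01 N)).
It fails at once if the yellow car is moved by more than 20 mm (distance of yellow_car from where it was at the start of the episode above 0.02 m).
It fails at once if the tin is moved by more than 20 mm (distance of tin from where it was at the start of the episode above 0.02 m).
It fails at once if the card game is moved by more than 20 mm (distance of card_game from where it was at the start of the episode above 0.02 m).
It also fails if it takes over 125 s, if anything falls off the work surface, if the arm or the gripper's body presses on something with over 40 N, if the wrist force passes 120 N, or if a joint passes its speed limit or range.

## Working session

There is one attempt and no reset: what is moved stays moved. The work goes in short steps, Python scripts to look and compute and a tool call to move; the robot and the scene stay as the last step left them, time stands still between calls to the robot, and variables do not carry over. Pictures are saved under pics/ and viewed, at most 14 in all, crops included, and the job is handed in when it is done.

Besides the shell and the picture viewer there is one more tool, called after "Call:" by a JSON object that holds its "fn" and its "kwargs". step_arm: Moves the arm, as the interface text tells. Its arguments: {"type":"object","properties":{"steps":{"type":"array"}},"required":["steps"]}

```bash
mkdir -p pics; python3 - <<'E'
from bench import arm,snapshot
import cv2,numpy as np
for n in("top","side"):
    s=snapshot(n); cv2.imwrite(f"pics/{n}0.png",s["image"][:,:,::-1]); np.savez(f"{n}0.npz",**s)
    R=cv2.Rodrigues(np.array(s["rvec"],float))[0]; print(n,s["intrinsics"],s["k1"],-R.T@np.ravel(s["tvec"]))
st=arm.sense();print(st["time"],st["eef_pos"],st["ee_rot"],st["joint_pos"])
E
```

```text
top [[441.96189505   0.         320.18423983]
 [  0.         441.96189505 238.97516463]
 [  0.           0.           1.        ]] -0.04426099830906555 [0.4254988  0.01585007 0.98264968]
side [[562.12769412   0.         318.64856863]
 [  0.         562.12769412 233.21422712]
 [  0.           0.           1.        ]] 0.01846888532659073 [ 0.30600599 -0.91918791  0.64715958]
0.1 [0.16218412 0.70600689 0.30283886] [ 1.12648599e-01  9.93634360e-01 -1.02396662e-03 -6.00154545e-05] [-1.43848817  0.59204415  0.04833641  1.60970729 -0.03332761  0.94269859
 -0.03370543]
```

View pics/top0.png

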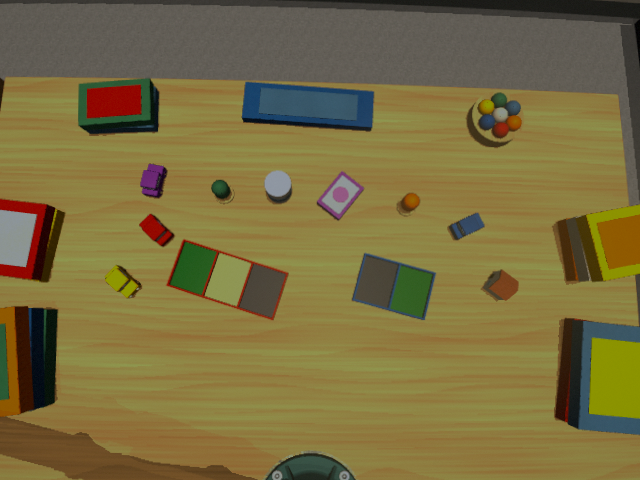

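View pics/side0.png

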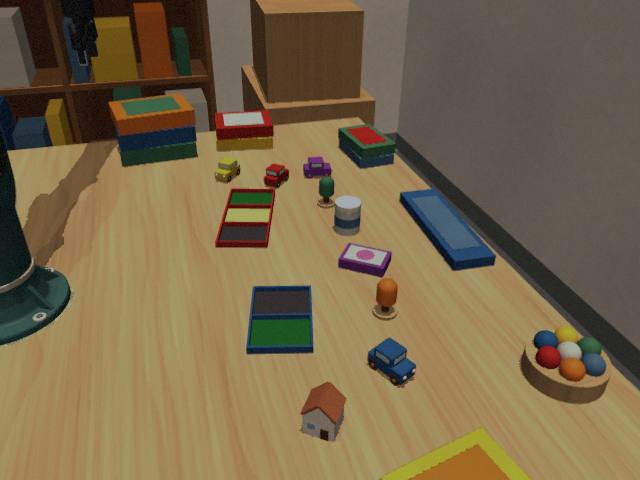

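Top view: the red car is at (157,230), the purple look-alike at (152,180), the yellow car at (122,281), the green tree at (221,188) and the tin at (278,185). The card box is at (340,195), the orange tree at (410,202), the blue car at (467,226) and the house at (502,286). The red tray is at (228,280) and the blue tray at (394,287). The side view agrees: red car (277,175), purple (317,168), yellow (228,169), green tree (326,190), orange tree (387,296), blue car (391,360), house (324,411). 

Red-car candidates are (157,230) and (152,180). Only the first is red and the second is purple, so the first is meant. I'll confirm that in a crop.

```bash
cat > h.py <<'E'
import cv2,numpy as np
from scipy.spatial.transform import Rotation as Ro
class Cam:
    def __init__(s,d):
        s.K=np.array(d["intrinsics"],float); s.D=np.array([float(d["k1"]),0,0,0]); s.R=cv2.Rodrigues(np.array(d["rvec"],float).ravel())[0]
        s.c=-s.R.T@np.ravel(d["tvec"]); s.img=np.array(d["image"]); s.hsv=cv2.cvtColor(s.img,cv2.COLOR_RGB2HSV)
    def rays(s,uv):
        n=cv2.undistortPoints(np.array(uv,float).reshape(-1,1,2),s.K,s.D)[:,0]
        return np.c_[n,np.ones(len(n))]@s.R
    def plane(s,uv,z):
        r=s.rays(uv); return (s.c+r*((z-s.c[2])/r[:,2])[:,None])[:,:2]
    def mask(s,uv,half,lo,hi):
        m=cv2.inRange(s.hsv,np.array(lo),np.array(hi))
        if lo[0]<5: m|=cv2.inRange(s.hsv,np.array([172,lo[1],lo[2]]),np.array([180,hi[1],hi[2]]))
        k=np.zeros_like(m);u,v=uv;k[max(v-half,0):v+half,max(u-half,0):u+half]=255;m&=k
        n,l,st,_=cv2.connectedComponentsWithStats(m); i=1+np.argmax(st[1:,4]); return (l==i).astype(np.uint8)
def cont(m): return max(cv2.findContours(m,0,cv2.CHAIN_APPROX_NONE)[0],key=len)[:,0].astype(float)
def cen(m): v,u=np.nonzero(m); return np.array([[u.mean(),v.mean()]])
def rect(p):
    (c,wh,a)=cv2.minAreaRect((p*1000).astype(np.float32)); 
    if wh[0]<wh[1]: a+=90; wh=wh[::-1]
    return np.round(c,1),np.round(wh,1),round((a+90)%180-90,1)   # mm, long-axis angle deg
def tri(a,ua,b,ub):
    r1,r2=a.rays(ua)[0],b.rays(ub)[0]; A=np.c_[r1,-r2]; t=np.linalg.lstsq(A,b.c-a.c,rcond=None)[0]
    return ((a.c+r1*t[0]+b.c+r2*t[1])/2*1000).round(1)
OBJ=dict(red_car=((157,230),(277,175),(0,150,50),(6,255,255)),blue_car=((467,226),(391,360),(100,90,25),(125,255,255)),
 green_tree=((221,188),(326,187),(55,70,15),(95,255,255)),orange_tree=((410,202),(387,292),(5,190,120),(14,255,255)),
 house=((502,286),(324,400),(2,110,60),(12,230,255)),yellow_car=((122,281),(228,169),(24,150,60),(34,255,255)))
E
cat > m.py <<'E'
from h import *
t=Cam(np.load("top0.npz"));s=Cam(np.load("side0.npz"))
for k,(a,b,lo,hi) in OBJ.items():
    m=t.mask(a,22,lo,hi);n=s.mask(b,30,lo,hi)
    print(k,m.sum(),n.sum(),"tri",tri(t,cen(m),s,cen(n)),"top z45",*rect(t.plane(cont(m),.045)),"cen z45",(t.plane(cen(m),.045)*1000).round(1))
for k,a,lo,hi in(("redtray",(228,280),(0,150,40),(8,255,255)),("bluetray",(394,287),(100,90,30),(125,255,255))):
    m=t.mask(a,75,lo,hi); print(k,m.sum(),*rect(t.plane(cont(m),.014)))
    m=s.mask((247,217) if k[0]=="r" else (281,318),60,lo,hi); print(' side',*rect(s.plane(cont(m),.014)))
im=t.img[:,:,::-1]
c=[cv2.resize(im[v-30:v+30,u-32:u+33],(260,240),interpolation=cv2.INTER_CUBIC) for u,v in((157,205),(122,281),(467,226),(502,286),(221,188),(410,202))]
cv2.imwrite("pics/crop0.png",cv2.convertScaleAbs(np.vstack([np.hstack(c[:3]),np.hstack(c[3:])]),alpha=1.5))
E
python3 m.py
```

```text
red_car 481 300 tri [579.  350.3  21. ] top z45 [576.  341.5] [67.6 36. ] 48.8 cen z45 [[576.3 341.8]]
blue_car 295 1049 tri [ 604.1 -348.2   30.3] top z45 [ 603.1 -343.1] [45.1 32.7] -64.9 cen z45 [[ 603.4 -343.2]]
green_tree 212 244 tri [669.2 207.   45.9] top z45 [669.3 206.7] [39.1 31.6] 41.2 cen z45 [[669.5 207.2]]
orange_tree 17 144 tri [ 648.  -201.9   52.8] top z45 [ 646.6 -202.8] [28.6  9.7] 31.8 cen z45 [[ 646.2 -202.6]]
house 406 1052 tri [ 470.4 -411.8   47.4] top z45 [ 467.3 -412.3] [49.6 48.8] 53.5 cen z45 [[ 466.9 -412.1]]
yellow_car 350 82 tri [469.5 418.8  43.8] top z45 [472.5 415.4] [43.1 42.2] 47.8 cen z45 [[470.9 418.1]]
redtray 665 [475.1 188.4] [242.5 106.5] 73.3
 side [473.7 179.4] [258.  109.9] 73.3
bluetray 372 [ 465.6 -177.2] [162.6 105.7] 75.3
 side [ 464.9 -183.2] [175.3 107. ] 75.2
```

View pics/crop0.png

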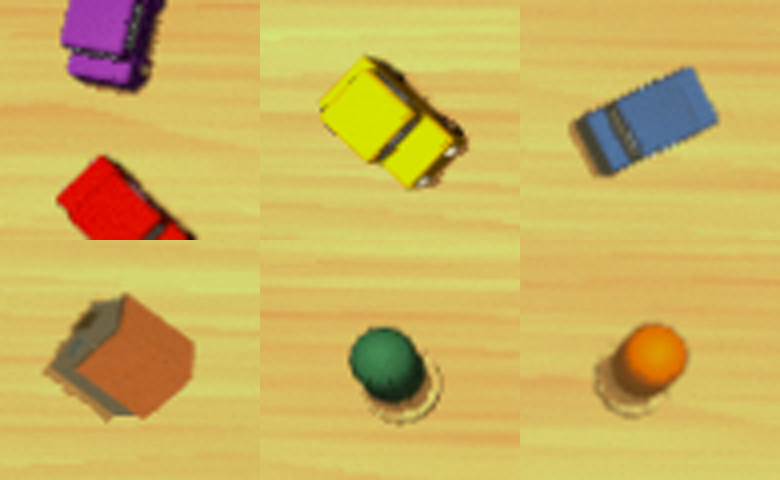

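Enlarged crop: the red car is at the lower left of the first tile, clearly separate from the purple car above it. The blue car's bonnet points lower left. Both crowns are clear, and the house's ridge direction still needs a closer look. I'll start with the red car at (578,345).

```bash
cat > go.py <<'E'
import sys; from h import *; from bench import arm
def go(x,y,z,yaw,ref=None):
    st=arm.sense(); p=np.array(st["eef_pos"]); R=Ro.from_quat(st["ee_rot"]); ty=R.apply([0,1,0]); cur=np.degrees(np.arctan2(ty[1],ty[0]))
    if ref: x,y,z=x/1000,y/1000,z/1000
    rad=np.degrees(np.arctan2(y,x)); c=[yaw+180*k for k in(-2,-1,0,1,2)]
    curr=(cur-np.degrees(np.arctan2(p[1],p[0]))+180)%360-180
    for a in c:
        rel=a-rad
        if abs(rel)>150: continue
        a_=np.radians(a); Y=np.array([np.cos(a_),np.sin(a_),0]);Z=np.array([0,0,-1.]);X=np.cross(Y,Z)
        T=Ro.from_matrix(np.c_[X,Y,Z]); print(f"yaw {a:.0f} J7rel {curr:.0f}->{rel:.0f} slide",R.inv().apply(np.array([x,y,z])-p).round(3),"twist",(R.inv()*T).as_rotvec().round(3))
    print("t",round(st["time"],2),"p",p.round(4),"yaw",round(cur,1),"tilt",np.degrees(np.arccos(-R.apply([0,0,1])[2])).round(2),"open",st["opening"],"grip",st["grip_force"],"F",np.round(st["force"],1))
if __name__=="__main__": go(*map(float,sys.argv[1:5]),ref=1)
E
python3 go.py 578 345 230 -41.2
python3 - <<'E'
from h import *
t=Cam(np.load("top0.npz"));s=Cam(np.load("side0.npz"))
print("orange z55",t.plane([[410.5,200.75]],.055),"green z50",t.plane([[221-32+385/4-65,188-30+ (360-240)/4]],.05))
im=s.img[:,:,::-1]
cv2.imwrite("pics/crop1.png",np.hstack([cv2.resize(im[v-32:v+32,u-32:u+32],(390,390),interpolation=cv2.INTER_CUBIC) for u,v in((324,411),(391,360))]))
E
```

```text
yaw -41 J7rel 0->-72 slide [-0.486 -0.259  0.073] twist [-1.000e-03  2.000e-03  2.064e+00]
yaw 139 J7rel 0->108 slide [-0.486 -0.259  0.073] twist [-2.000e-03 -1.000e-03 -1.077e+00]
t 0.1 p [0.1622 0.706  0.3028] yaw 77.1 tilt 0.12 open 0.9997441700417415 grip 0.0 F [-0.4 -0.7 -0.5]
orange z55 [[ 0.64844764 -0.20673925]] green z50 [[0.66867147 0.20537626]]
```

View pics/crop1.png

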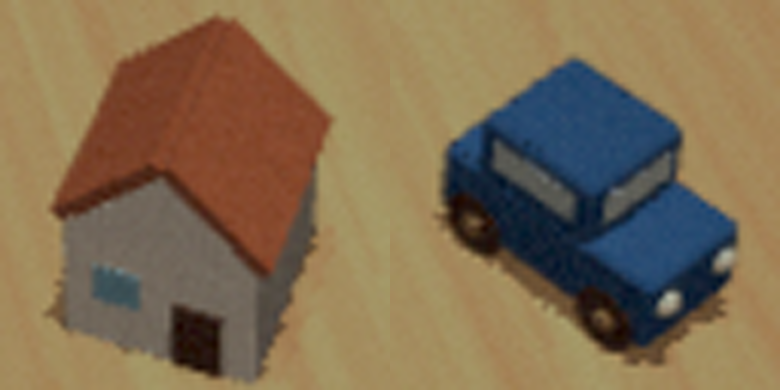

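The house ridge runs from crop (155,165) to (228,18), so its near gable faces the camera. The blue car's bonnet is at the lower right (+x, −y), with its cabin roof centred near crop (586,128). Now I'll move to the red car and work out those two positions.

Call:
{"fn": "step_arm", "kwargs": {"steps": [{"jaw": 0.085, "slide": [-0.49, -0.255, 0.073], "twist": [0, 0, 2.064]}, {"jaw": 0.085, "slide": [-0.49, -0.255, 0.073], "twist": [0, 0, 2.064]}, {"jaw": 0.085, "slide": [-0.49, -0.255, 0.073], "twist": [0, 0, 2.064]}, {"jaw": 0.085, "slide": [-0.49, -0.255, 0.073], "twist": [0, 0, 2.064]}, {"jaw": 0.085, "slide": [-0.49, -0.255, 0.073], "twist": [0, 0, 2.064]}, {"jaw": 0.085, "slide": [-0.49, -0.255, 0.073], "twist": [0, 0, 2.064]}, {"jaw": 0.085, "slide": [-0.49, -0.255, 0.073], "twist": [0, 0, 2.064]}, {"jaw": 0.085, "slide": [-0.49, -0.255, 0.073], "twist": [0, 0, 2.064]}, {"jaw": 0.085, "slide": [-0.49, -0.255, 0.073], "twist": [0, 0, 2.064]}, {"jaw": 0.085, "slide": [-0.49, -0.255, 0.073], "twist": [0, 0, 2.064]}]}}

```text
time: 1.35
eef_pos: [0.5873, 0.3414, 0.2308]
ee_rot: [0.872, 0.49, 0.0, 0.003]
force: [-0.9, 0.2, 0.2]
opening: 0.992
grip_force: 0.0
```

```bash
python3 go.py 579 347 88 -41.2
python3 - <<'E'
from h import *
t=Cam(np.load("top0.npz"));s=Cam(np.load("side0.npz"))
r=s.plane([[317.4,406.1],[329.4,382]],.061);d=r[1]-r[0]
print("house ridge",r,np.hypot(*d),np.degrees(np.arctan2(d[1],d[0])),"mid",r.mean(0)); print("blue cabin",s.plane([[391.2,349]],.046))
E
```

```text
yaw -41 J7rel -61->-72 slide [ 0.001 -0.011  0.143] twist [0.005 0.002 0.173]
yaw 139 J7rel -61->108 slide [ 0.001 -0.011  0.143] twist [-2.000e-03  7.000e-03 -2.969e+00]
t 1.35 p [0.5873 0.3414 0.2308] yaw -31.3 tilt 0.29 open 0.9923446743863353 grip 0.0 F [-0.9  0.2  0.2]
house ridge [[ 0.45780816 -0.42844714]
 [ 0.48590831 -0.39246419]] 0.045655132762279456 52.01267464489041 mid [ 0.47185824 -0.41045566]
blue cabin [[ 0.60158157 -0.34124269]]
```

Call:
{"fn": "step_arm", "kwargs": {"steps": [{"jaw": 0.085, "slide": [0.001, -0.011, 0.02], "twist": [0.003, 0.001, 0.173]}, {"jaw": 0.085, "slide": [0.001, -0.011, 0.06], "twist": [0.003, 0.001, 0.173]}, {"jaw": 0.085, "slide": [0.001, -0.011, 0.1], "twist": [0.003, 0.001, 0.173]}, {"jaw": 0.085, "slide": [0.001, -0.011, 0.125], "twist": [0.003, 0.001, 0.173]}, {"jaw": 0.085, "slide": [0.001, -0.011, 0.142], "twist": [0.003, 0.001, 0.173]}, {"jaw": 0.085, "slide": [0.001, -0.011, 0.142], "twist": [0.003, 0.001, 0.173]}, {"jaw": 0.02, "slide": [0.001, -0.011, 0.142], "twist": [0.003, 0.001, 0.173]}, {"jaw": 0.02, "slide": [0.001, -0.011, 0.142], "twist": [0.003, 0.001, 0.173]}, {"jaw": 0.02, "slide": [0.001, -0.011, 0.142], "twist": [0.003, 0.001, 0.173]}, {"jaw": 0.02, "slide": [0.001, -0.011, 0.142], "twist": [0.003, 0.001, 0.173]}]}}

```text
time: 2.6
eef_pos: [0.5748, 0.355, 0.0903]
ee_rot: [0.907, 0.42, 0.001, -0.002]
force: [1.4, -0.5, 6.2]
opening: 0.412
grip_force: 60.4
```

```bash
python3 go.py 452 112 160 73.3; python3 go.py 579 347 160 -41.2
```

```text
yaw -107 J7rel -72->-121 slide [-0.265  0.063 -0.071] twist [-0.004 -0.002  1.159]
yaw 73 J7rel -72->59 slide [-0.265  0.063 -0.071] twist [ 0.002 -0.004 -1.982]
t 2.6 p [0.5748 0.355  0.0903] yaw -40.3 tilt 0.21 open 0.41162404598591795 grip 60.365968868136406 F [ 1.4 -0.5  6.2]
yaw -41 J7rel -72->-72 slide [-0.003  0.008 -0.07 ] twist [-0.002 -0.003  0.016]
yaw 139 J7rel -72->108 slide [-0.003  0.008 -0.07 ] twist [ 5.000e-03 -3.000e-03 -3.126e+00]
t 2.6 p [0.5748 0.355  0.0903] yaw -40.3 tilt 0.21 open 0.41162404598591795 grip 60.365968868136406 F [ 1.4 -0.5  6.2]
```

Call:
{"fn": "step_arm", "kwargs": {"steps": [{"jaw": 0.02, "slide": [0, 0, -0.03], "twist": [0, 0, 0]}, {"jaw": 0.02, "slide": [-0.03, 0.007, -0.07], "twist": [0, 0, 0.15]}, {"jaw": 0.02, "slide": [-0.08, 0.02, -0.07], "twist": [0, 0, 0.32]}, {"jaw": 0.02, "slide": [-0.13, 0.031, -0.07], "twist": [0, 0, 0.49]}, {"jaw": 0.02, "slide": [-0.18, 0.043, -0.07], "twist": [0, 0, 0.66]}, {"jaw": 0.02, "slide": [-0.22, 0.053, -0.07], "twist": [0, 0, 0.83]}, {"jaw": 0.02, "slide": [-0.25, 0.06, -0.07], "twist": [0, 0, 1.0]}, {"jaw": 0.02, "slide": [-0.265, 0.063, -0.07], "twist": [0, 0, 1.159]}, {"jaw": 0.02, "slide": [-0.265, 0.063, -0.07], "twist": [0, 0, 1.159]}, {"jaw": 0.02, "slide": [-0.265, 0.063, -0.07], "twist": [0, 0, 1.159]}]}}

```text
time: 3.85
eef_pos: [0.4512, 0.1127, 0.1585]
ee_rot: [0.99, -0.143, -0.001, -0.002]
force: [-0.7, 1.1, -1.0]
opening: 0.414
grip_force: 59.9
```

```bash
python3 - <<'E'
from bench import snapshot
import cv2,numpy as np
im=np.hstack([snapshot("top")["image"][150:390,60:380],snapshot("side")["image"][100:340,130:450]]);cv2.imwrite("pics/a1.png",cv2.resize(im[:,:,::-1],(800,300)))
E
python3 go.py 452 112 95 73.3
```

```text
yaw -107 J7rel -121->-121 slide [0.001 0.001 0.063] twist [-0.003  0.002  0.004]
yaw 73 J7rel -121->59 slide [0.001 0.001 0.063] twist [-3.000e-03 -4.000e-03 -3.138e+00]
t 3.95 p [0.4513 0.1128 0.1585] yaw -106.5 tilt 0.2 open 0.41184523334886664 grip 59.885709285736084 F [ 0.2 -0.1 -0.9]
```

View pics/a1.png

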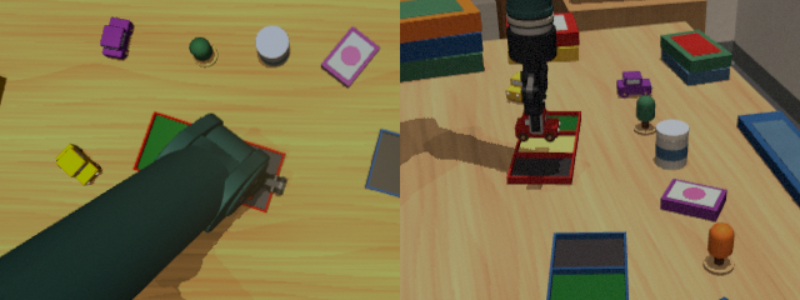

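The car is held level above the tray (side crop, 537,127). I'll lower it and release.

Call:
{"fn": "step_arm", "kwargs": {"steps": [{"jaw": 0.02, "slide": [0, 0, 0.03], "twist": [0, 0, 0]}, {"jaw": 0.02, "slide": [0, 0, 0.05], "twist": [0, 0, 0]}, {"jaw": 0.02, "slide": [0, 0, 0.06], "twist": [0, 0, 0]}, {"jaw": 0.02, "slide": [0, 0, 0.063], "twist": [0, 0, 0]}, {"jaw": 0.02, "slide": [0, 0, 0.063], "twist": [0, 0, 0]}, {"jaw": 0.02, "slide": [0, 0, 0.063], "twist": [0, 0, 0]}, {"jaw": 0.055, "slide": [0, 0, 0.063], "twist": [0, 0, 0]}, {"jaw": 0.055, "slide": [0, 0, 0.063], "twist": [0, 0, 0]}, {"jaw": 0.055, "slide": [0, 0, 0.063], "twist": [0, 0, 0]}]}}

```text
time: 5.08
eef_pos: [0.4506, 0.1119, 0.0957]
ee_rot: [0.989, -0.145, -0.001, -0.001]
force: [0.6, 0.9, -0.5]
opening: 0.644
grip_force: 0.0
```

```bash
python3 go.py 452 112 230 73.3; echo; python3 go.py 669 206 220 17
```

```text
yaw -107 J7rel -121->-121 slide [ 0.001 -0.001 -0.134] twist [-0.002  0.002  0.   ]
yaw 73 J7rel -121->59 slide [ 0.001 -0.001 -0.134] twist [-4.000e-03 -3.000e-03 -3.141e+00]
t 5.08 p [0.4506 0.1119 0.0957] yaw -106.7 tilt 0.18 open 0.6441885344948081 grip 0.0 F [ 0.6  0.9 -0.5]

yaw 17 J7rel -121->-0 slide [ 0.182 -0.153 -0.124] twist [-4.000e-03 -1.000e-03 -2.159e+00]
t 5.08 p [0.4506 0.1119 0.0957] yaw -106.7 tilt 0.18 open 0.6441885344948081 grip 0.0 F [ 0.6  0.9 -0.5]
```

Call:
{"fn": "step_arm", "kwargs": {"steps": [{"jaw": 0.055, "slide": [0, 0, -0.06], "twist": [0, 0, 0]}, {"jaw": 0.085, "slide": [0.02, -0.017, -0.11], "twist": [0, 0, -0.17]}, {"jaw": 0.085, "slide": [0.06, -0.05, -0.124], "twist": [0, 0, -0.35]}, {"jaw": 0.085, "slide": [0.1, -0.084, -0.124], "twist": [0, 0, -0.53]}, {"jaw": 0.085, "slide": [0.14, -0.118, -0.124], "twist": [0, 0, -0.71]}, {"jaw": 0.085, "slide": [0.165, -0.139, -0.124], "twist": [0, 0, -0.89]}, {"jaw": 0.085, "slide": [0.182, -0.153, -0.124], "twist": [0, 0, -1.07]}, {"jaw": 0.085, "slide": [0.182, -0.153, -0.124], "twist": [0, 0, -1.25]}, {"jaw": 0.085, "slide": [0.182, -0.153, -0.124], "twist": [0, 0, -1.43]}, {"jaw": 0.085, "slide": [0.182, -0.153, -0.124], "twist": [0, 0, -1.56]}]}}

```text
time: 6.32
eef_pos: [0.6687, 0.2056, 0.219]
ee_rot: [0.804, 0.594, -0.0, -0.002]
force: [-0.9, -0.7, 0.1]
opening: 1.0
grip_force: 0.0
```

```bash
python3 go.py 669 206 98 -17
```

```text
yaw -17 J7rel -34->-34 slide [0.    0.001 0.121] twist [-0.003 -0.001 -0.001]
yaw 163 J7rel -34->146 slide [0.    0.001 0.121] twist [-2.000e-03  5.000e-03  3.141e+00]
t 6.33 p [0.6687 0.2056 0.219 ] yaw -17.1 tilt 0.2 open 0.9998461857973511 grip 0.0 F [-0.9 -0.7  0.1]
```

Call:
{"fn": "step_arm", "kwargs": {"steps": [{"jaw": 0.085, "slide": [0, 0, 0.05], "twist": [0, 0, 0]}, {"jaw": 0.085, "slide": [0, 0, 0.09], "twist": [0, 0, 0]}, {"jaw": 0.085, "slide": [0, 0, 0.11], "twist": [0, 0, 0]}, {"jaw": 0.085, "slide": [0, 0, 0.121], "twist": [0, 0, 0]}, {"jaw": 0.085, "slide": [0, 0, 0.121], "twist": [0, 0, 0]}, {"jaw": 0.02, "slide": [0, 0, 0.121], "twist": [0, 0, 0]}, {"jaw": 0.02, "slide": [0, 0, 0.121], "twist": [0, 0, 0]}, {"jaw": 0.02, "slide": [0, 0, 0.121], "twist": [0, 0, 0]}, {"jaw": 0.02, "slide": [0, 0, 0.121], "twist": [0, 0, 0]}, {"jaw": 0.02, "slide": [0, 0, 0.121], "twist": [0, 0, 0]}]}}

```text
time: 7.58
eef_pos: [0.6695, 0.2064, 0.0995]
ee_rot: [0.805, 0.593, 0.001, -0.001]
force: [-2.0, -0.2, 5.8]
opening: 0.402
grip_force: 60.2
```

```bash
python3 go.py 498 265 190 -17
```

```text
yaw -17 J7rel -34->-45 slide [ 0.005 -0.181 -0.09 ] twist [-0.001 -0.003 -0.005]
yaw 163 J7rel -34->135 slide [ 0.005 -0.181 -0.09 ] twist [-5.000e-03  2.000e-03  3.136e+00]
t 7.58 p [0.6695 0.2064 0.0995] yaw -17.3 tilt 0.19 open 0.4020605878712616 grip 60.20358702458907 F [-2.  -0.2  5.8]
```

Call:
{"fn": "step_arm", "kwargs": {"steps": [{"jaw": 0.02, "slide": [0, 0, -0.03], "twist": [0, 0, 0]}, {"jaw": 0.02, "slide": [0, 0, -0.07], "twist": [0, 0, 0]}, {"jaw": 0.02, "slide": [0, -0.03, -0.09], "twist": [0, 0, 0]}, {"jaw": 0.02, "slide": [0.002, -0.08, -0.09], "twist": [0, 0, 0]}, {"jaw": 0.02, "slide": [0.003, -0.13, -0.09], "twist": [0, 0, 0]}, {"jaw": 0.02, "slide": [0.005, -0.165, -0.09], "twist": [0, 0, 0]}, {"jaw": 0.02, "slide": [0.005, -0.181, -0.09], "twist": [0, 0, 0]}, {"jaw": 0.02, "slide": [0.005, -0.181, -0.09], "twist": [0, 0, 0]}, {"jaw": 0.02, "slide": [0.005, -0.181, -0.09], "twist": [0, 0, 0]}]}}

```text
time: 8.7
eef_pos: [0.4997, 0.2639, 0.1891]
ee_rot: [0.806, 0.592, 0.001, -0.001]
force: [0.2, -0.5, 0.3]
opening: 0.406
grip_force: 59.8
```

```bash
python3 go.py 498 265 104 -17
```

```text
yaw -17 J7rel -45->-45 slide [ 0.    -0.002  0.085] twist [ 0.    -0.003 -0.007]
yaw 163 J7rel -45->135 slide [ 0.    -0.002  0.085] twist [-0.004 -0.     3.135]
t 8.7 p [0.4997 0.2639 0.1891] yaw -17.4 tilt 0.15 open 0.40563286091773276 grip 59.83569852076471 F [ 0.2 -0.5  0.3]
```

Call:
{"fn": "step_arm", "kwargs": {"steps": [{"jaw": 0.02, "slide": [0, 0, 0.04], "twist": [0, 0, 0]}, {"jaw": 0.02, "slide": [0, 0, 0.065], "twist": [0, 0, 0]}, {"jaw": 0.02, "slide": [0, 0, 0.08], "twist": [0, 0, 0]}, {"jaw": 0.02, "slide": [0, 0, 0.085], "twist": [0, 0, 0]}, {"jaw": 0.02, "slide": [0, 0, 0.085], "twist": [0, 0, 0]}, {"jaw": 0.02, "slide": [0, 0, 0.085], "twist": [0, 0, 0]}, {"jaw": 0.055, "slide": [0, 0, 0.085], "twist": [0, 0, 0]}, {"jaw": 0.055, "slide": [0, 0, 0.085], "twist": [0, 0, 0]}, {"jaw": 0.055, "slide": [0, 0, 0.085], "twist": [0, 0, 0]}]}}

```text
time: 9.82
eef_pos: [0.4975, 0.2649, 0.104]
ee_rot: [0.805, 0.593, 0.0, -0.002]
force: [0.5, -0.3, -0.8]
opening: 0.651
grip_force: 0.0
```

```bash
python3 go.py 648 -204 220 -17
```

```text
yaw -17 J7rel -45->0 slide [-0.403  0.283 -0.118] twist [-0.002 -0.002 -0.005]
t 9.82 p [0.4975 0.2649 0.104 ] yaw -17.3 tilt 0.18 open 0.6505500506183624 grip 0.0 F [ 0.5 -0.3 -0.8]
```

Call:
{"fn": "step_arm", "kwargs": {"steps": [{"jaw": 0.055, "slide": [0, 0, -0.05], "twist": [0, 0, 0]}, {"jaw": 0.06, "slide": [0, 0, -0.1], "twist": [0, 0, 0]}, {"jaw": 0.085, "slide": [-0.04, 0.028, -0.118], "twist": [0, 0, 0]}, {"jaw": 0.085, "slide": [-0.09, 0.063, -0.118], "twist": [0, 0, 0]}, {"jaw": 0.085, "slide": [-0.14, 0.098, -0.118], "twist": [0, 0, 0]}, {"jaw": 0.085, "slide": [-0.19, 0.133, -0.118], "twist": [0, 0, 0]}, {"jaw": 0.085, "slide": [-0.24, 0.169, -0.118], "twist": [0, 0, 0]}, {"jaw": 0.085, "slide": [-0.29, 0.204, -0.118], "twist": [0, 0, 0]}, {"jaw": 0.085, "slide": [-0.34, 0.239, -0.118], "twist": [0, 0, 0]}, {"jaw": 0.085, "slide": [-0.38, 0.267, -0.118], "twist": [0, 0, 0]}]}}

```text
time: 11.08
eef_pos: [0.6398, -0.1808, 0.2205]
ee_rot: [0.806, 0.592, -0.0, -0.001]
force: [1.0, 0.3, 0.2]
opening: 0.994
grip_force: 0.0
```

```bash
python3 - <<'E'
from bench import snapshot
import cv2,numpy as np
np.savez("top1.npz",**snapshot("top"))
im=np.hstack([snapshot("top")["image"][150:390,60:380],snapshot("side")["image"][100:340,130:450]]);cv2.imwrite("pics/a2.png",cv2.resize(im[:,:,::-1],(800,300)))
E
python3 go.py 648 -204 98 -17
```

```text
yaw -17 J7rel -2->0 slide [-0.018  0.015  0.123] twist [-0.001  0.    -0.011]
t 11.22 p [ 0.6394 -0.1823  0.2207] yaw -17.7 tilt 0.06 open 0.9960683519003338 grip 0.0 F [-1.1  0.4  0.5]
```

View pics/a2.png

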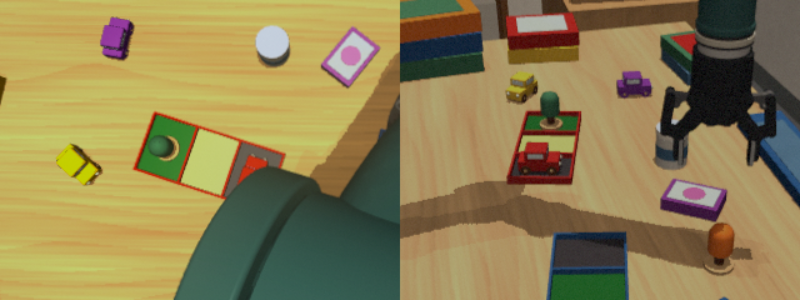

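The green tree stands in the green compartment (crop 165,148), and the red car stands upright on grey (side crop 540,158). On to the orange tree.

Call:
{"fn": "step_arm", "kwargs": {"steps": [{"jaw": 0.085, "slide": [-0.018, 0.015, 0.0], "twist": [0, 0, 0]}, {"jaw": 0.085, "slide": [-0.018, 0.015, 0.05], "twist": [0, 0, 0]}, {"jaw": 0.085, "slide": [-0.018, 0.015, 0.09], "twist": [0, 0, 0]}, {"jaw": 0.085, "slide": [-0.018, 0.015, 0.115], "twist": [0, 0, 0]}, {"jaw": 0.085, "slide": [-0.018, 0.015, 0.123], "twist": [0, 0, 0]}, {"jaw": 0.085, "slide": [-0.018, 0.015, 0.123], "twist": [0, 0, 0]}, {"jaw": 0.02, "slide": [-0.018, 0.015, 0.123], "twist": [0, 0, 0]}, {"jaw": 0.02, "slide": [-0.018, 0.015, 0.123], "twist": [0, 0, 0]}, {"jaw": 0.02, "slide": [-0.018, 0.015, 0.123], "twist": [0, 0, 0]}, {"jaw": 0.02, "slide": [-0.018, 0.015, 0.123], "twist": [0, 0, 0]}]}}

```text
time: 12.48
eef_pos: [0.6492, -0.1994, 0.0987]
ee_rot: [0.805, 0.593, 0.001, -0.001]
force: [-0.2, 1.0, 5.5]
opening: 0.401
grip_force: 60.1
```

```bash
python3 go.py 455 -216 190 -17
```

```text
yaw -17 J7rel -0->8 slide [-0.073 -0.18  -0.091] twist [-0.    -0.002 -0.005]
t 12.47 p [ 0.6492 -0.1994  0.0987] yaw -17.3 tilt 0.12 open 0.40105930533258144 grip 60.09271917399019 F [-0.2  1.   5.5]
```

Call:
{"fn": "step_arm", "kwargs": {"steps": [{"jaw": 0.02, "slide": [0, 0, -0.03], "twist": [0, 0, 0]}, {"jaw": 0.02, "slide": [0, 0, -0.07], "twist": [0, 0, 0]}, {"jaw": 0.02, "slide": [-0.012, -0.03, -0.09], "twist": [0, 0, 0]}, {"jaw": 0.02, "slide": [-0.032, -0.08, -0.09], "twist": [0, 0, 0]}, {"jaw": 0.02, "slide": [-0.053, -0.13, -0.09], "twist": [0, 0, 0]}, {"jaw": 0.02, "slide": [-0.067, -0.165, -0.09], "twist": [0, 0, 0]}, {"jaw": 0.02, "slide": [-0.073, -0.18, -0.09], "twist": [0, 0, 0]}, {"jaw": 0.02, "slide": [-0.073, -0.18, -0.09], "twist": [0, 0, 0]}, {"jaw": 0.02, "slide": [-0.073, -0.18, -0.09], "twist": [0, 0, 0]}]}}

```text
time: 13.6
eef_pos: [0.4575, -0.2155, 0.1879]
ee_rot: [0.805, 0.593, 0.001, -0.0]
force: [0.4, 0.1, -1.2]
opening: 0.404
grip_force: 59.9
```

```bash
python3 go.py 455 -216 103.3 -17
```

```text
yaw -17 J7rel 8->8 slide [-0.001 -0.002  0.085] twist [ 0.    -0.002 -0.004]
t 13.6 p [ 0.4575 -0.2155  0.1879] yaw -17.2 tilt 0.11 open 0.4043023113920687 grip 59.94177156826481 F [ 0.4  0.1 -1.2]
```

Call:
{"fn": "step_arm", "kwargs": {"steps": [{"jaw": 0.02, "slide": [0, 0, 0.04], "twist": [0, 0, 0]}, {"jaw": 0.02, "slide": [0, 0, 0.065], "twist": [0, 0, 0]}, {"jaw": 0.02, "slide": [0, 0, 0.08], "twist": [0, 0, 0]}, {"jaw": 0.02, "slide": [0, 0, 0.085], "twist": [0, 0, 0]}, {"jaw": 0.02, "slide": [0, 0, 0.085], "twist": [0, 0, 0]}, {"jaw": 0.02, "slide": [0, 0, 0.085], "twist": [0, 0, 0]}, {"jaw": 0.055, "slide": [0, 0, 0.085], "twist": [0, 0, 0]}, {"jaw": 0.055, "slide": [0, 0, 0.085], "twist": [0, 0, 0]}, {"jaw": 0.055, "slide": [0, 0, 0.085], "twist": [0, 0, 0]}]}}

```text
time: 14.72
eef_pos: [0.4549, -0.2153, 0.1028]
ee_rot: [0.805, 0.593, 0.0, -0.001]
force: [0.4, 0.0, -0.3]
opening: 0.646
grip_force: 0.0
```

```bash
python3 go.py 602 -342 220 25.1
```

```text
yaw -155 J7rel 8->-125 slide [-0.077  0.178 -0.118] twist [-3.000e-03  2.000e-03  2.402e+00]
yaw 25 J7rel 8->55 slide [-0.077  0.178 -0.118] twist [-0.001 -0.003 -0.74 ]
t 14.72 p [ 0.4549 -0.2153  0.1028] yaw -17.3 tilt 0.17 open 0.6464983410365174 grip 0.0 F [ 0.4  0.  -0.3]
```

Call:
{"fn": "step_arm", "kwargs": {"steps": [{"jaw": 0.055, "slide": [0, 0, -0.05], "twist": [0, 0, 0]}, {"jaw": 0.06, "slide": [0, 0, -0.1], "twist": [0, 0, 0]}, {"jaw": 0.085, "slide": [-0.015, 0.035, -0.118], "twist": [0, 0, -0.15]}, {"jaw": 0.085, "slide": [-0.035, 0.08, -0.118], "twist": [0, 0, -0.3]}, {"jaw": 0.085, "slide": [-0.055, 0.125, -0.118], "twist": [0, 0, -0.45]}, {"jaw": 0.085, "slide": [-0.07, 0.162, -0.118], "twist": [0, 0, -0.6]}, {"jaw": 0.085, "slide": [-0.077, 0.178, -0.118], "twist": [0, 0, -0.74]}, {"jaw": 0.085, "slide": [-0.077, 0.178, -0.118], "twist": [0, 0, -0.74]}, {"jaw": 0.085, "slide": [-0.077, 0.178, -0.118], "twist": [0, 0, -0.74]}, {"jaw": 0.085, "slide": [-0.077, 0.178, -0.118], "twist": [0, 0, -0.74]}]}}

```text
time: 15.98
eef_pos: [0.6012, -0.3409, 0.2199]
ee_rot: [0.537, 0.844, 0.001, -0.002]
force: [0.3, 0.2, 0.3]
opening: 0.996
grip_force: 0.0
```

```bash
python3 go.py 602 -342 89 25.1
```

```text
yaw -155 J7rel 55->-125 slide [-0.002  0.     0.131] twist [-7.000e-03  2.000e-03  3.141e+00]
yaw 25 J7rel 55->55 slide [-0.002  0.     0.131] twist [-0.001 -0.004 -0.001]
t 15.97 p [ 0.6012 -0.3409  0.2199] yaw 25.1 tilt 0.26 open 0.996303543510913 grip 0.0 F [0.3 0.2 0.3]
```

Call:
{"fn": "step_arm", "kwargs": {"steps": [{"jaw": 0.085, "slide": [0, 0, 0.05], "twist": [0, 0, 0]}, {"jaw": 0.085, "slide": [0, 0, 0.09], "twist": [0, 0, 0]}, {"jaw": 0.085, "slide": [0, 0, 0.12], "twist": [0, 0, 0]}, {"jaw": 0.085, "slide": [0, 0, 0.131], "twist": [0, 0, 0]}, {"jaw": 0.085, "slide": [0, 0, 0.131], "twist": [0, 0, 0]}, {"jaw": 0.02, "slide": [0, 0, 0.131], "twist": [0, 0, 0]}, {"jaw": 0.02, "slide": [0, 0, 0.131], "twist": [0, 0, 0]}, {"jaw": 0.02, "slide": [0, 0, 0.131], "twist": [0, 0, 0]}, {"jaw": 0.02, "slide": [0, 0, 0.131], "twist": [0, 0, 0]}, {"jaw": 0.02, "slide": [0, 0, 0.131], "twist": [0, 0, 0]}]}}

```text
time: 17.23
eef_pos: [0.6025, -0.3421, 0.0904]
ee_rot: [0.537, 0.844, 0.001, -0.001]
force: [-0.4, 0.6, 6.0]
opening: 0.412
grip_force: 60.3
```

```bash
python3 go.py 476 -138 190 75.3
```

```text
yaw -105 J7rel 55->-89 slide [ 0.239 -0.028 -0.099] twist [-1.000e-03 -2.000e-03  2.265e+00]
yaw 75 J7rel 55->91 slide [ 0.239 -0.028 -0.099] twist [ 0.001 -0.001 -0.876]
t 17.23 p [ 0.6025 -0.3421  0.0904] yaw 25.1 tilt 0.1 open 0.41223523967072606 grip 60.3162556886673 F [-0.4  0.6  6. ]
```

Call:
{"fn": "step_arm", "kwargs": {"steps": [{"jaw": 0.02, "slide": [0, 0, -0.04], "twist": [0, 0, 0]}, {"jaw": 0.02, "slide": [0, 0, -0.085], "twist": [0, 0, 0]}, {"jaw": 0.02, "slide": [0.035, -0.004, -0.1], "twist": [0, 0, -0.15]}, {"jaw": 0.02, "slide": [0.085, -0.01, -0.1], "twist": [0, 0, -0.3]}, {"jaw": 0.02, "slide": [0.135, -0.016, -0.1], "twist": [0, 0, -0.45]}, {"jaw": 0.02, "slide": [0.185, -0.022, -0.1], "twist": [0, 0, -0.6]}, {"jaw": 0.02, "slide": [0.22, -0.026, -0.1], "twist": [0, 0, -0.75]}, {"jaw": 0.02, "slide": [0.239, -0.028, -0.1], "twist": [0, 0, -0.876]}, {"jaw": 0.02, "slide": [0.239, -0.028, -0.1], "twist": [0, 0, -0.876]}, {"jaw": 0.02, "slide": [0.239, -0.028, -0.1], "twist": [0, 0, -0.876]}]}}

```text
time: 18.48
eef_pos: [0.4761, -0.1384, 0.19]
ee_rot: [0.129, 0.992, 0.001, -0.0]
force: [0.7, 0.1, -0.8]
opening: 0.409
grip_force: 59.9
```

```bash
python3 go.py 476 -138 95 75.3
```

```text
yaw -105 J7rel 91->-89 slide [0.    0.    0.095] twist [-2.000e-03 -2.000e-03  3.139e+00]
yaw 75 J7rel 91->91 slide [0.    0.    0.095] twist [ 0.002 -0.001 -0.003]
t 18.48 p [ 0.4761 -0.1384  0.19  ] yaw 75.1 tilt 0.11 open 0.4087594873925733 grip 59.88173648715019 F [ 0.7  0.1 -0.8]
```

Call:
{"fn": "step_arm", "kwargs": {"steps": [{"jaw": 0.02, "slide": [0, 0, 0.045], "twist": [0, 0, 0]}, {"jaw": 0.02, "slide": [0, 0, 0.075], "twist": [0, 0, 0]}, {"jaw": 0.02, "slide": [0, 0, 0.09], "twist": [0, 0, 0]}, {"jaw": 0.02, "slide": [0, 0, 0.095], "twist": [0, 0, 0]}, {"jaw": 0.02, "slide": [0, 0, 0.095], "twist": [0, 0, 0]}, {"jaw": 0.02, "slide": [0, 0, 0.095], "twist": [0, 0, 0]}, {"jaw": 0.055, "slide": [0, 0, 0.095], "twist": [0, 0, 0]}, {"jaw": 0.055, "slide": [0, 0, 0.095], "twist": [0, 0, 0]}, {"jaw": 0.055, "slide": [0, 0, 0.095], "twist": [0, 0, 0]}]}}

```text
time: 19.6
eef_pos: [0.4752, -0.1371, 0.095]
ee_rot: [0.128, 0.992, 0.001, -0.001]
force: [-0.2, -0.0, 0.3]
opening: 0.646
grip_force: 0.0
```

```bash
python3 go.py 471 -411 220 52
```

```text
yaw -128 J7rel 91->-87 slide [-0.065 -0.266 -0.126] twist [ 3.000e-03  2.000e-03 -2.735e+00]
yaw 52 J7rel 91->93 slide [-0.065 -0.266 -0.126] twist [ 0.002 -0.002  0.406]
t 19.6 p [ 0.4752 -0.1371  0.095 ] yaw 75.3 tilt 0.16 open 0.6458360003504199 grip 0.0 F [-0.2 -0.   0.3]
```

Call:
{"fn": "step_arm", "kwargs": {"steps": [{"jaw": 0.055, "slide": [0, 0, -0.05], "twist": [0, 0, 0]}, {"jaw": 0.06, "slide": [0, 0, -0.11], "twist": [0, 0, 0]}, {"jaw": 0.085, "slide": [-0.007, -0.03, -0.126], "twist": [0, 0, 0.1]}, {"jaw": 0.085, "slide": [-0.022, -0.09, -0.126], "twist": [0, 0, 0.2]}, {"jaw": 0.085, "slide": [-0.037, -0.15, -0.126], "twist": [0, 0, 0.3]}, {"jaw": 0.085, "slide": [-0.051, -0.21, -0.126], "twist": [0, 0, 0.4]}, {"jaw": 0.085, "slide": [-0.061, -0.25, -0.126], "twist": [0, 0, 0.406]}, {"jaw": 0.085, "slide": [-0.065, -0.266, -0.126], "twist": [0, 0, 0.406]}, {"jaw": 0.085, "slide": [-0.065, -0.266, -0.126], "twist": [0, 0, 0.406]}, {"jaw": 0.085, "slide": [-0.065, -0.266, -0.126], "twist": [0, 0, 0.406]}]}}

```text
time: 20.85
eef_pos: [0.4712, -0.4084, 0.2198]
ee_rot: [0.324, 0.946, 0.002, -0.002]
force: [-0.4, 0.3, 0.8]
opening: 0.993
grip_force: 0.0
```

```bash
python3 go.py 471 -411 90 52
```

```text
yaw -128 J7rel 93->-87 slide [-0.002 -0.002  0.13 ] twist [ 0.008  0.004 -3.138]
yaw 52 J7rel 93->93 slide [-0.002 -0.002  0.13 ] twist [ 0.002 -0.005  0.003]
t 20.85 p [ 0.4712 -0.4084  0.2198] yaw 52.2 tilt 0.32 open 0.9931566659774744 grip 0.0 F [-0.4  0.3  0.8]
```

Call:
{"fn": "step_arm", "kwargs": {"steps": [{"jaw": 0.085, "slide": [-0.001, 0, 0.05], "twist": [0, 0, 0]}, {"jaw": 0.085, "slide": [-0.001, 0, 0.09], "twist": [0, 0, 0]}, {"jaw": 0.085, "slide": [-0.001, 0, 0.12], "twist": [0, 0, 0]}, {"jaw": 0.085, "slide": [-0.001, 0, 0.13], "twist": [0, 0, 0]}, {"jaw": 0.085, "slide": [-0.001, 0, 0.13], "twist": [0, 0, 0]}, {"jaw": 0.03, "slide": [-0.001, 0, 0.13], "twist": [0, 0, 0]}, {"jaw": 0.03, "slide": [-0.001, 0, 0.13], "twist": [0, 0, 0]}, {"jaw": 0.03, "slide": [-0.001, 0, 0.13], "twist": [0, 0, 0]}, {"jaw": 0.03, "slide": [-0.001, 0, 0.13], "twist": [0, 0, 0]}, {"jaw": 0.03, "slide": [-0.001, 0, 0.13], "twist": [0, 0, 0]}]}}

```text
time: 22.1
eef_pos: [0.472, -0.4122, 0.0917]
ee_rot: [0.325, 0.946, 0.0, -0.0]
force: [-0.3, 0.5, 6.3]
opening: 0.537
grip_force: 61.4
```

```bash
python3 go.py 475 188 210 73.3; python3 go.py 475 188 210 -16.7
```

```text
yaw -107 J7rel 93->-128 slide [ 0.367  0.475 -0.118] twist [-0.00e+00 -1.00e-03  2.77e+00]
yaw 73 J7rel 93->52 slide [ 0.367  0.475 -0.118] twist [ 0.001 -0.    -0.371]
t 22.1 p [ 0.472  -0.4122  0.0917] yaw 52.0 tilt 0.06 open 0.5367035110948779 grip 61.40515235136263 F [-0.3  0.5  6.3]
yaw -17 J7rel 93->-38 slide [ 0.367  0.475 -0.118] twist [ 1.000e-03 -1.000e-03  1.199e+00]
yaw 163 J7rel 93->142 slide [ 0.367  0.475 -0.118] twist [ 1.000e-03  1.000e-03 -1.942e+00]
t 22.1 p [ 0.472  -0.4122  0.0917] yaw 52.0 tilt 0.06 open 0.5367035110948779 grip 61.40515235136263 F [-0.3  0.5  6.3]
```

Call:
{"fn": "step_arm", "kwargs": {"steps": [{"jaw": 0.03, "slide": [0, 0, -0.04], "twist": [0, 0, 0]}, {"jaw": 0.03, "slide": [0, 0, -0.09], "twist": [0, 0, 0]}, {"jaw": 0.03, "slide": [0.018, 0.024, -0.118], "twist": [0, 0, 0.1]}, {"jaw": 0.03, "slide": [0.048, 0.062, -0.118], "twist": [0, 0, 0.25]}, {"jaw": 0.03, "slide": [0.079, 0.102, -0.118], "twist": [0, 0, 0.4]}, {"jaw": 0.03, "slide": [0.11, 0.142, -0.118], "twist": [0, 0, 0.55]}, {"jaw": 0.03, "slide": [0.141, 0.182, -0.118], "twist": [0, 0, 0.7]}, {"jaw": 0.03, "slide": [0.172, 0.222, -0.118], "twist": [0, 0, 0.85]}, {"jaw": 0.03, "slide": [0.203, 0.262, -0.118], "twist": [0, 0, 1.0]}, {"jaw": 0.03, "slide": [0.234, 0.302, -0.118], "twist": [0, 0, 1.15]}]}}

```text
time: 23.35
eef_pos: [0.4727, -0.0281, 0.2094]
ee_rot: [0.789, 0.615, 0.0, -0.002]
force: [1.2, 0.3, -1.0]
opening: 0.531
grip_force: 61.3
```

```bash
python3 go.py 475 188 210 -16.7
```

```text
yaw -17 J7rel -11->-38 slide [ 0.21  -0.051 -0.   ] twist [-0.002 -0.002  0.044]
yaw 163 J7rel -11->142 slide [ 0.21  -0.051 -0.   ] twist [ 4.000e-03 -3.000e-03 -3.097e+00]
t 23.35 p [ 0.4727 -0.0281  0.2094] yaw -14.2 tilt 0.18 open 0.5314342357230714 grip 61.25204125070013 F [ 1.2  0.3 -1. ]
```

Call:
{"fn": "step_arm", "kwargs": {"steps": [{"jaw": 0.03, "slide": [0.04, -0.01, 0], "twist": [0, 0, 0.02]}, {"jaw": 0.03, "slide": [0.085, -0.021, 0], "twist": [0, 0, 0.04]}, {"jaw": 0.03, "slide": [0.13, -0.031, 0], "twist": [0, 0, 0.04]}, {"jaw": 0.03, "slide": [0.165, -0.04, 0], "twist": [0, 0, 0.04]}, {"jaw": 0.03, "slide": [0.185, -0.046, 0], "twist": [0, 0, 0.04]}, {"jaw": 0.03, "slide": [0.195, -0.05, 0], "twist": [0, 0, 0.04]}, {"jaw": 0.03, "slide": [0.195, -0.05, 0], "twist": [0, 0, 0.04]}, {"jaw": 0.03, "slide": [0.195, -0.05, 0], "twist": [0, 0, 0.04]}]}}

```text
time: 24.35
eef_pos: [0.471, 0.1702, 0.2097]
ee_rot: [0.8, 0.6, -0.0, -0.001]
force: [0.3, 0.5, -0.1]
opening: 0.535
grip_force: 61.2
```

```bash
python3 go.py 475 188 96.3 -16.7
```

```text
yaw -17 J7rel -36->-38 slide [ 0.018 -0.001  0.113] twist [-0.002 -0.001  0.008]
yaw 163 J7rel -36->142 slide [ 0.018 -0.001  0.113] twist [ 2.000e-03 -4.000e-03 -3.134e+00]
t 24.35 p [0.471  0.1702 0.2097] yaw -16.3 tilt 0.16 open 0.535260912919147 grip 61.209622831083834 F [ 0.3  0.5 -0.1]
```

Call:
{"fn": "step_arm", "kwargs": {"steps": [{"jaw": 0.03, "slide": [0.018, -0.001, 0.01], "twist": [0, 0, 0]}, {"jaw": 0.03, "slide": [0.018, -0.001, 0.05], "twist": [0, 0, 0]}, {"jaw": 0.03, "slide": [0.018, -0.001, 0.085], "twist": [0, 0, 0]}, {"jaw": 0.03, "slide": [0.018, -0.001, 0.105], "twist": [0, 0, 0]}, {"jaw": 0.03, "slide": [0.018, -0.001, 0.113], "twist": [0, 0, 0]}, {"jaw": 0.03, "slide": [0.018, -0.001, 0.113], "twist": [0, 0, 0]}, {"jaw": 0.03, "slide": [0.018, -0.001, 0.113], "twist": [0, 0, 0]}, {"jaw": 0.065, "slide": [0.018, -0.001, 0.113], "twist": [0, 0, 0]}, {"jaw": 0.065, "slide": [0.018, -0.001, 0.113], "twist": [0, 0, 0]}, {"jaw": 0.065, "slide": [0.018, -0.001, 0.113], "twist": [0, 0, 0]}]}}

```text
time: 25.6
eef_pos: [0.4749, 0.1895, 0.0969]
ee_rot: [0.799, 0.601, 0.0, -0.002]
force: [0.0, -0.1, -0.3]
opening: 0.761
grip_force: 0.0
```

```bash
python3 go.py 475 188 300 -16.7
```

```text
yaw -17 J7rel -38->-38 slide [-0.001  0.    -0.203] twist [-0.002 -0.002  0.01 ]
yaw 163 J7rel -38->142 slide [-0.001  0.    -0.203] twist [ 3.000e-03 -3.000e-03 -3.132e+00]
t 25.6 p [0.4749 0.1895 0.0969] yaw -16.1 tilt 0.18 open 0.7609627588387019 grip 0.0 F [ 0.  -0.1 -0.3]
```

Call:
{"fn": "step_arm", "kwargs": {"steps": [{"jaw": 0.065, "slide": [0, 0, -0.05], "twist": [0, 0, 0]}, {"jaw": 0.065, "slide": [0, 0, -0.11], "twist": [0, 0, 0]}, {"jaw": 0.065, "slide": [0, 0, -0.17], "twist": [0, 0, 0]}, {"jaw": 0.065, "slide": [0.04, -0.02, -0.2], "twist": [0, 0, 0]}, {"jaw": 0.065, "slide": [0.09, -0.045, -0.2], "twist": [0, 0, 0]}, {"jaw": 0.065, "slide": [0.14, -0.07, -0.2], "twist": [0, 0, 0]}, {"jaw": 0.065, "slide": [0.19, -0.095, -0.2], "twist": [0, 0, 0]}, {"jaw": 0.065, "slide": [0.24, -0.12, -0.2], "twist": [0, 0, 0]}, {"jaw": 0.065, "slide": [0.29, -0.145, -0.2], "twist": [0, 0, 0]}, {"jaw": 0.065, "slide": [0.34, -0.17, -0.2], "twist": [0, 0, 0]}]}}

```text
time: 26.85
eef_pos: [0.4057, 0.5643, 0.2976]
ee_rot: [0.799, 0.601, -0.0, -0.002]
force: [0.8, 1.4, -0.1]
opening: 0.76
grip_force: 0.0
```

Call:
{"fn": "step_arm", "kwargs": {"steps": [{"jaw": 0.065, "slide": [0.05, -0.03, 0], "twist": [0, 0, 0]}, {"jaw": 0.065, "slide": [0.1, -0.06, 0], "twist": [0, 0, 0]}, {"jaw": 0.065, "slide": [0.1, -0.06, 0], "twist": [0, 0, 0]}, {"jaw": 0.065, "slide": [0.1, -0.06, 0], "twist": [0, 0, 0]}]}}

```text
time: 27.35
eef_pos: [0.3766, 0.6749, 0.2974]
ee_rot: [0.799, 0.601, -0.0, -0.001]
force: [1.1, -0.4, 0.7]
opening: 0.764
grip_force: 0.0
```

```bash
python3 - <<'E'
from bench import snapshot
from h import *
T=snapshot("top");S=snapshot("side")
im=np.hstack([T["image"][150:340,80:480],np.zeros((190,1,3),np.uint8)]);im2=S["image"][130:360,200:440]
cv2.imwrite("pics/b1.png",cv2.resize(im[:,:,::-1],(800,380)));cv2.imwrite("pics/b2.png",cv2.resize(im2[:,:,::-1],(600,575)))
E
```

```text
(no output)
```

View pics/b1.png

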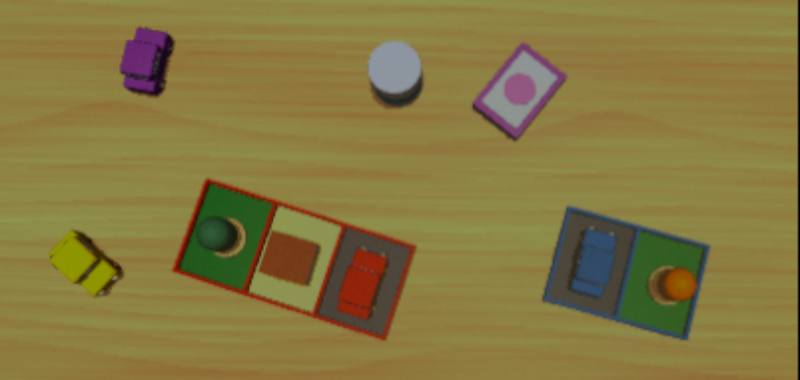

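View pics/b2.png

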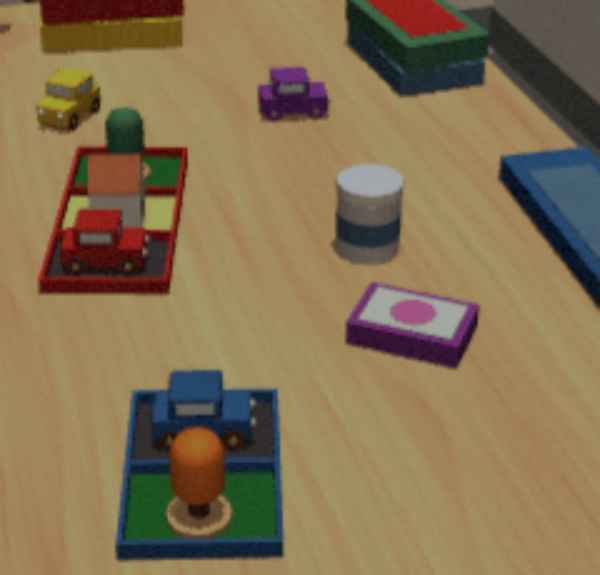

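All five toys stand upright and centred on their linings: green tree (224,238), house (290,258), red car (362,283), blue car (595,262) and orange tree base (667,285). The yellow car, tin, card box and purple car haven't moved. Handing in.

```bash
python3 -c "
from bench import arm
print(arm.close_job())"
```

```text
the job is handed in; nothing more can be done
None
```

I handed the job in at about 27 s: all five toys are upright and centred on their linings in the final pictures, and the yellow car, tin, card game box and purple look-alike are where they started; no verdict came back.

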